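Set out the bowl and bring the honey jar to the front

TASK

Get the slate ready for honey: the little pink bowl is standing upside down, so turn it over and leave it standing mouth-up on the slate without dropping it. Then take the carousel by the knob on its centre post and turn it smoothly until the honey jar, the one with the dipper handle rising from its lid, faces straight to the front, square to the counter edge on the side where the arm stands; finish still gripping the knob and holding the carousel still there, with all five jars standing in their places and the sheet pan, pastry ring and big glass jar left alone.

Things in the scene. Friction and masses are not known exactly. Their poses are not given: they have to be found in the camera images.
- bowl: Small pink plastic bowl, 60 g, 52 mm high, outer diameter 72 mm at the mouth, 67 mm at 22 mm from it, 58 mm at 49 mm, foot 52 mm; wall 3 mm. Origin: centre of the mouth, in the rim plane; z points from mouth to foot: z up = mouth-down (start), z down = mouth-up, origin then 52 mm up. On its side it rests on rim and foot edge, mouth raised about 10 degrees, and may roll a little.
- foot: Fixed steel foot of the carousel on the slate, 180 mm diameter, 13 mm high. Origin: on the carousel's axis, at the slate. Its axes are parallel to the world axes; its -x side is the front (towards the side of the counter where the arm stands).
- carousel: Round dark wooden carousel tray, 270 mm diameter, turns without stops about the vertical axis through its origin on a light bearing (friction 0.012 N m; runs on a little if let go). Origin: on the axis, underside of the tray, 14 mm above the slate; tray floor 10 mm and lip top 24 mm above it. Carries five loose jars.
- knob: Round wooden knob, 42 mm diameter, 36 mm high, on top of the carousel's steel centre post (18 mm diameter), rigid with the tray. Origin: on the axis, centre of its underside, 162 mm above the slate.
- knob_grip (a point): Centre of the knob, on the carousel's axis, 180 mm above the slate: the place to grip it from above. Jar lids around it end 123 mm above the slate, the dipper handle at 191 mm.
- honey_jar: The honey jar: like the other four jars (glass, 56 mm diameter, wooden lid's top at 99 mm) but the only one with a honey dipper: a wooden handle, 11-16 mm thick, rises from the lid to 167 mm above the underside. Loose, about 85 mm from the carousel's axis. Origin: centre of its underside, z up. At the front when it lies straight in -x from the carousel's axis.
- jar_1: Small glass storage jar with flat wooden lid, 56 mm diameter, 99 mm tall, holding cinnamon sticks; stands loose on the carousel tray, axis about 85 mm from the carousel's axis. Origin: centre of its underside, z up.
- jar_2: Small glass storage jar with flat wooden lid, 56 mm diameter, 99 mm tall, holding sugar cubes; stands loose on the carousel tray, axis about 85 mm from the carousel's axis. Origin: centre of its underside, z up.
- jar_3: Small glass storage jar with flat wooden lid, 56 mm diameter, 99 mm tall, holding nuts; stands loose on the carousel tray, axis about 85 mm from the carousel's axis. Origin: centre of its underside, z up.
- jar_4: Small glass storage jar with flat wooden lid, 56 mm diameter, 99 mm tall, holding small round seeds; stands loose on the carousel tray, axis about 85 mm from the carousel's axis. Origin: centre of its underside, z up.
- sheet_pan: Aluminium sheet pan, 330 x 230 x 24 mm, long side about along x, lying at the left of the slate. Origin: centre of its underside. To be left alone.
- pastry_ring: Steel pastry ring, 80 mm diameter, 45 mm high, open at both ends, at the far middle of the slate. Origin: centre of its underside. To be left alone.
- glass_jar: Big glass preserving jar, 90 mm diameter, 130 mm tall, at the right of the slate, not on the carousel. Origin: centre of its underside. To be left alone.
- slate (a point): Centre of the slate slab's top, flush with the counter at z = 0; the slab is 660 mm along x and 1500 mm along y, and everything stands on it.
There are look-alikes about, which are no part of the job. What is shaped like the bowl but green or yellow is not meant.

How it is judged:
By the outcome, as a careful person would: the job done as asked, in the order asked, and still so for the second after the job is handed in, while the arm keeps its last pose, push and grip.
It also fails if it takes over 59 s, if anything falls off the work surface, if the arm or the gripper's body presses on something with over 40 N, if the wrist force passes 120 N, or if a joint passes its speed limit or range.

ROBOT

A 7-joint arm with a two-finger parallel gripper is mounted at the origin on the work surface. World frame = base frame: x ahead of the robot, y to its left, z up, the work surface at z = 0. Lengths are in m, angles in rad, forces in N, time in s.
With the tool pointing down it reaches from about 0.4 to 0.9 m from the base axis. Payload 5.5 kg.
Tool frame: the origin (TCP) lies on the centre line of the jaws, within the pads' length; the fingertips stand 11 mm ahead of it and the grasp point (between the pads) lies 8 mm behind it; z points along the fingers, y is the line along which they close (so a half turn about z gives the same grasp; the last joint's range is limited). The gripper opens to 92 mm and grips with 3 to 60 N. Pads are 19 mm wide; open, the fingers measure 130 mm over their backs; the gripper's body (75 mm by 190 mm) begins 47 mm behind the grasp point.
Start: joints at [-1.058, 0.501, -0.427, 1.55, 0.221, 1.138, -0.21], TCP at [0.161, 0.63, 0.238] pointing down, gripper open.
Joint ranges: [-2.88, 2.88], [-0.31, 2.03], [-1.54, 1.56], [0.2, 2.42], [-1.41, 4.55], [0.19, 2.02], [-2.57, 2.57]. Speed limits (rad/s): [2.57, 2.57, 3.14, 3.14, 3.14, 3.14, 3.14].

INTERFACE

Orientations are given as [roll, pitch, yaw] about the fixed x, y, z axes, in that order (R = Rz(yaw) Ry(pitch) Rx(roll)).
In Python, from bench import ctrl gives the robot as it stands.
- The arm moves only by the tool drive_tool, never from a script. Its argument "increments" is a list that holds one entry, the list of rows, each a list of 4 numbers: the shift along the tool's x, y, z in m, then the turn about the tool's z in rad. A call has 1 to 10 rows; each row is the pose to reach, as a shift and turn from the pose commanded when the call began, along the tool's axes at that moment; what a row does not reach only later rows make up. A row lasts 1/10 s, in which the tool goes at most 50 mm and 8.59 degrees, less where a joint would pass 70% of its speed; a pose out of reach is approached as far as the arm can. A call with a gripper value outside its range is refused whole. "gripper" is the opening, from 0 (shut) to 1 (fully open), set as the call begins (left out, the last holds). The fingers move at their own pace and stop on an object; the grip force is fixed at half the most. Time passes only in rows, so rows that repeat a pose let the fingers close. It gives the time, the measured TCP pose, the force, the opening and the grip force at its end, in the units of the state.
- ctrl.state(): the state, without advancing time (a new reading comes with each control period).
- ctrl.capture(name): name is "scene" or "top" or "wrist"; returns the picture (384x512x3 uint8, blue, green, red); there is no depth.
- ctrl.calibration(name): a dict with "camera_matrix" (3x3 intrinsics, pixels), "R" (3x3) and "t" (3): a world point X has camera coordinates R X + t; the wrist camera has in their place "T_tool_cam" (4x4, takes a point from camera to tool coordinates, whose origin is the TCP and whose axes are the flange's). Camera axes: x right, y down, z forward; pixel columns grow to the right and rows downward; lengths in m; the calibration is good to about 2 mm. A picture is of the moment at which its call begins: read the wrist's pose just before it. calibration takes no time and is no camera call.
- ctrl.sign_off(): hands the job in; it is judged then, once.
Trained networks look in the newest picture that a camera, given by its name, has taken for a name from the list of things; names that differ only in an ending like _2 or _b are one class to them, and where a whole thing is asked for, a point or a joint stands for the part that bears it (a point fixed in the world has none). Each returns a list of dicts, best first, with "score" (0 to 1); they miss things now and then, are a little off and sometimes report something else, mostly with a low value. They report only what shows in the picture. A call takes as long as a camera call. They do not tell look-alikes from the thing itself.
- ctrl.boxes_of(camera, thing): "location" ([row, column] in pixels, amid what is visible of it).
The state is a dict: "clock": time; "qpos": joint angles; "dq": joint speeds; "tau": joint torques, N m; "position": TCP position; "orientation": TCP orientation; "contact_force": force on the tool from outside, world axes, zero at the start; "wrist_torque": the same for the moment, N m; "grip_width": finger opening in m; "finger_force": force on a finger pad.
Only numpy, scipy, OpenCV 4.12 (cv2) and the standard library are available. Lean on these libraries where they do the work, as an engineer would, in place of code of your own. Each camera call takes 0.05 s, during which the arm holds its last target. There are 200 camera calls.

## Working session

There is one attempt and no reset: what is moved stays moved. The work goes in short steps, Python scripts to look and compute and a tool call to move; the robot and the scene stay as the last step left them, time stands still between calls to the robot, and variables do not carry over. Pictures are saved under pics/ and viewed, at most 10 in all, crops included, and the job is handed in when it is done.

Besides the shell and the picture viewer there is one more tool, called after "Emit:" as name(argument=value, ...), one argument or row to a line, values as JSON. drive_tool: Moves the arm, as the interface text tells. Its arguments: {"type":"object","properties":{"increments":{"type":"array"},"gripper":{"type":"number"}},"required":["increments"]}

```bash
mkdir -p pics; cat > h.py <<'E'
import numpy as np, cv2
from bench import ctrl
from scipy.spatial.transform import Rotation as Ro
def cam(n):
    c=ctrl.calibration(n);K=np.array(c["camera_matrix"])
    if "R" in c: return K,np.array(c["R"]),np.array(c["t"])
    s=ctrl.state();T=np.eye(4);T[:3,:3]=Ro.from_euler('xyz',s["orientation"]).as_matrix();T[:3,3]=s["position"]
    T=np.linalg.inv(T@np.array(c["T_tool_cam"]));return K,T[:3,:3],T[:3,3]
def pix2z(n,rc,z,C=None):
    K,R,t=C or cam(n);d=R.T@np.linalg.solve(K,[rc[1],rc[0],1]);o=-R.T@t
    return o+d*(z-o[2])/d[2]
def proj(n,X,C=None):
    K,R,t=C or cam(n);p=K@(R@np.array(X)+t);return p[1]/p[2],p[0]/p[2]
E
python3 - <<'E'
from h import *
np.set_printoptions(precision=3,suppress=True)
s=ctrl.state();print(s)
ims=[ctrl.capture(n) for n in("scene","top")]
for n,i in zip(("scene","top"),ims): cv2.imwrite(f"pics/{n}0.png",i)
cv2.imwrite("pics/both0.png",cv2.resize(np.vstack(ims),None,fx=.78,fy=.78))
H=dict(bowl=.026,honey_jar=.1,knob=.19,foot=0,carousel=.03,pastry_ring=.02,glass_jar=.065)
for n in("scene","top"):
    K,R,t=cam(n);print(n,-R.T@t)
    for k,z in H.items():
        print(k,[(round(b["score"],2),np.round(b["location"]),pix2z(n,b["location"],z)[:2]) for b in ctrl.boxes_of(n,k)][:4])
E
```

```text
{'clock': 0.0, 'qpos': array([-1.058,  0.502, -0.427,  1.551,  0.221,  1.138, -0.21 ]), 'dq': array([-0.001,  0.001, -0.   ,  0.   ,  0.001,  0.   , -0.001]), 'tau': array([ -0.   , -56.659,  -5.816, -27.911,  -0.069,   0.031,   0.   ]), 'position': array([0.161, 0.629, 0.237]), 'orientation': array([-3.14 , -0.   ,  2.892]), 'contact_force': array([ 0.482, -0.201,  0.644]), 'wrist_torque': array([-0.015, -0.002, -0.011]), 'finger_force': 0.0, 'grip_width': 0.09177256578600734}
scene [1.263 0.76  1.029]
bowl [(0.85, array([216., 368.]), array([0.364, 0.3  ])), (0.84, array([201., 332.]), array([0.396, 0.17 ])), (0.75, array([223., 283.]), array([0.594, 0.125])), (0.62, array([225., 324.]), array([0.504, 0.225]))]
honey_jar [(0.8, array([163., 242.]), array([ 0.546, -0.136]))]
knob [(0.44, array([130., 244.]), array([ 0.49 , -0.188]))]
foot [(0.58, array([145., 236.]), array([ 0.409, -0.345])), (0.39, array([164., 242.]), array([ 0.473, -0.227])), (0.31, array([129., 243.]), array([ 0.309, -0.415]))]
carousel [(0.69, array([168., 251.]), array([ 0.488, -0.156]))]
pastry_ring [(0.62, array([223., 201.]), array([ 0.791, -0.064])), (0.55, array([248., 282.]), array([0.669, 0.196]))]
glass_jar [(0.79, array([126., 192.]), array([ 0.512, -0.501]))]
top [0.288 0.035 1.709]
bowl [(0.61, array([214., 210.]), array([0.51 , 0.216])), (0.57, array([247., 187.]), array([0.366, 0.305])), (0.47, array([198., 238.]), array([0.581, 0.1  ]))]
honey_jar [(0.54, array([207., 297.]), array([ 0.54 , -0.142])), (0.37, array([224., 305.]), array([ 0.472, -0.175]))]
knob [(0.48, array([215., 382.]), array([ 0.505, -0.462]))]
foot [(0.69, array([205., 300.]), array([ 0.562, -0.167]))]
carousel [(0.73, array([223., 306.]), array([ 0.482, -0.192]))]
pastry_ring [(0.46, array([142., 271.]), array([ 0.839, -0.036]))]
glass_jar [(0.64, array([215., 384.]), array([ 0.523, -0.509]))]
```

View pics/scene0.png

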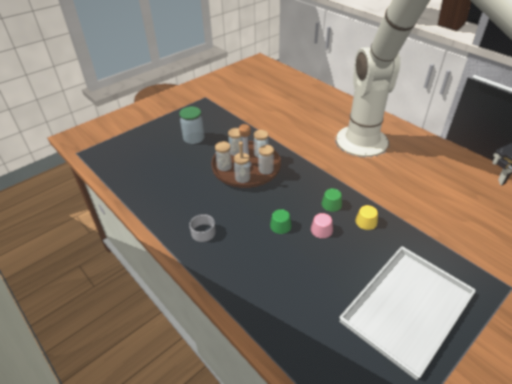

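View pics/top0.png

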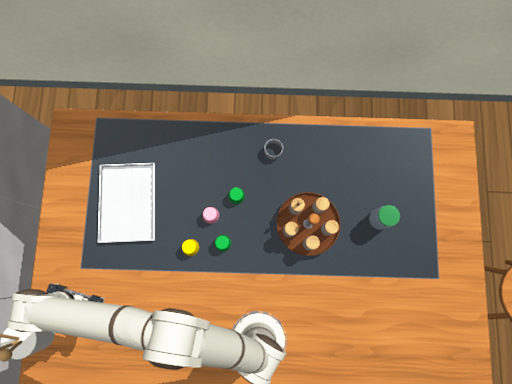

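The four bowl-shaped things are a green one at scene (201,332), a green one at (223,283), a yellow one at (216,368) and a pink one at (225,324), which is top (214,210). Only the pink one fits the description. The honey jar with the dipper is at top (204,297). I'll move above the pink bowl and confirm it in an enlarged wrist crop.

Emit:
drive_tool(
  increments=[
    [[-0.045,-0.032,0,-0.05],[-0.09,-0.064,0,-0.1],[-0.13,-0.095,0,-0.15],[-0.175,-0.125,0,-0.2],[-0.215,-0.155,0,-0.25],[-0.26,-0.187,0,-0.25],[-0.3,-0.217,0,-0.25],[-0.345,-0.248,0,-0.25],[-0.39,-0.28,0,-0.25],[-0.43,-0.31,0,-0.25]],
  ],
  gripper=1,
)

```text
clock: 1.8
position: [0.4828, 0.2449, 0.2382]
orientation: [3.141, 0.001, -3.141]
contact_force: [0.0, 0.9, -1.2]
grip_width: 0.0918
finger_force: 0.0
```

Emit:
drive_tool(
  increments=[
    [[0,0,0,0],[0,0,0,0],[0,0,0,0]],
  ],
)

```text
clock: 2.1
position: [0.4808, 0.2476, 0.2378]
orientation: [3.141, -0.0, -3.14]
contact_force: [-0.0, -0.3, -0.1]
grip_width: 0.0919
finger_force: 0.0
```

```bash
cat >> h.py <<'E'
def pink(im):
    h=cv2.cvtColor(im,cv2.COLOR_BGR2HSV);m=cv2.inRange(h,(150,50,90),(179,255,255))
    n,l,st,c=cv2.connectedComponentsWithStats(m)
    if n<2:return None
    k=1+np.argmax(st[1:,4]);return (l==k),st[k],c[k][::-1]
E
python3 - <<'E'
from h import *
np.set_printoptions(precision=4,suppress=True)
s=ctrl.state();print(s["clock"],s["position"],s["orientation"],s["contact_force"],s["qpos"])
print(ctrl.calibration("wrist"))
for n in("wrist","top","scene"):
    C=cam(n);im=ctrl.capture(n);p=pink(im)
    if p is None: print(n,None);continue
    print(n,p[1],p[2],pix2z(n,p[2],.026,C),pix2z(n,p[2],.052,C))
    if n=="wrist":cv2.imwrite("pics/w1.png",im);np.save("w1.npy",im)
E
```

```text
2.1 [0.4808 0.2476 0.2378] [ 3.1409 -0.0004 -3.1399] [-0.0245 -0.3389 -0.1346] [-0.2652  0.2903 -0.3104  1.8298  0.1007  1.0369  0.9578]
{'camera_matrix': array([[289.7103,   0.    , 253.0942],
       [  0.    , 289.7103, 193.0394],
       [  0.    ,   0.    ,   1.    ]]), 'T_tool_cam': array([[-0.0001, -0.9509, -0.3094,  0.0846],
       [ 1.    , -0.0003,  0.0005,  0.0003],
       [-0.0006, -0.3094,  0.9509, -0.1464],
       [ 0.    ,  0.    ,  0.    ,  1.    ]])}
wrist [ 205  158   53   59 2452] [186.8475 230.6582] [0.5042 0.2194 0.026 ] [0.4964 0.2214 0.052 ]
top [213 222   1   1   1] [222. 213.] [0.4753 0.2028 0.026 ] [0.4724 0.2002 0.052 ]
scene [310 213  23  26 481] [225.4407 321.7318] [0.5092 0.2206 0.026 ] [0.5288 0.2346 0.052 ]
```

View pics/w1.png

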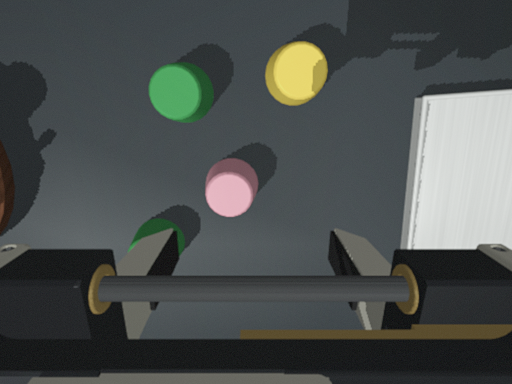

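The wrist view shows the pink bowl mouth-down at pixel (187,231). The greens are at (92,181) and (240,158), the yellow is at (72,296) and the pan is at the right edge. Next I'll fit the pink silhouette and check it in the crop.

```bash
cat >> h.py <<'E'
PROF=[(0,.036),(.022,.0335),(.049,.029),(.052,.026)]
def sil(n,o,ax,C,shape=(384,512)):
    """silhouette of the bowl with mouth centre o and mouth->foot axis ax"""
    ax=np.array(ax)/np.linalg.norm(ax);u=np.linalg.svd(ax[None])[2][1:]
    a=np.linspace(0,2*np.pi,40)[:,None]
    P=np.vstack([o+ax*h+r*(np.cos(a)*u[0]+np.sin(a)*u[1]) for h,r in PROF])
    K,R,t=C;q=(K@(R@P.T+t[:,None])).T;q=q[:,:2]/q[:,2:]
    m=np.zeros(shape,np.uint8);cv2.fillConvexPoly(m,cv2.convexHull(np.round(q*16).astype(np.int32)),1,shift=4);return m>0
def fit(n,mask,C,ax=(0,0,1),z=0.,x0=(.5,.22)):
    from scipy.optimize import minimize
    f=lambda p:-np.sum(sil(n,np.array([p[0],p[1],z]),ax,C)&mask)/np.sum(sil(n,np.array([p[0],p[1],z]),ax,C)|mask)
    r=minimize(f,x0,method="Nelder-Mead",options=dict(initial_simplex=np.array(x0)+[[0,0],[.02,0],[0,.02]],xatol=1e-4));return r.x,-r.fun
E
python3 - <<'E'
from h import *
im=np.load("w1.npy");C=cam("wrist");print("wrist",fit("wrist",pink(im)[0],C))
im2=ctrl.capture("scene");C=cam("scene");print("scene",fit("scene",pink(im2)[0],C))
cv2.imwrite("pics/w1c.png",cv2.resize(im[140:240,180:290],None,fx=5,fy=5))
E
```

```text
wrist (array([0.50750504, 0.21893832]), np.float64(0.9642014162077105))
scene (array([0.50341353, 0.21601987]), np.float64(0.9729166666666667))
```

View pics/w1c.png

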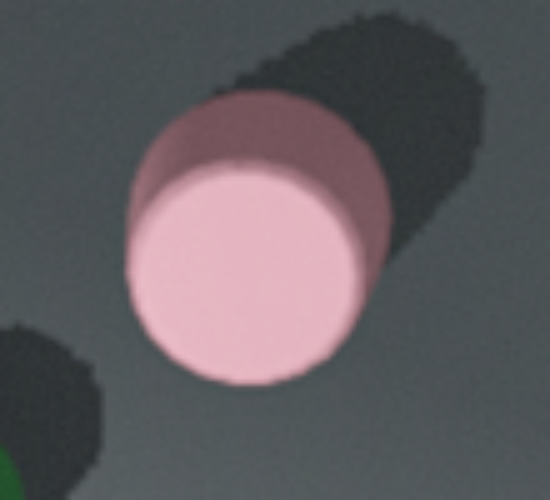

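Confirmed: it is the pink bowl, mouth-down with its foot up, at about (0.506, 0.218). I'll descend with the fingers straddling it along y.

Emit:
drive_tool(
  increments=[
    [[-0.012,-0.015,0.02,0],[-0.025,-0.03,0.05,0],[-0.025,-0.03,0.08,0],[-0.025,-0.03,0.11,0],[-0.025,-0.03,0.14,0],[-0.025,-0.03,0.14,0],[-0.025,-0.03,0.14,0]],
  ],
)

```text
clock: 3.0
position: [0.506, 0.2172, 0.0978]
orientation: [-3.141, -0.001, -3.14]
contact_force: [0.5, -0.3, 0.6]
grip_width: 0.092
finger_force: 0.0
```

```bash
python3 - <<'E'
from h import *
s=ctrl.state();print(s["clock"],s["position"],s["orientation"])
C=cam("wrist");im=ctrl.capture("wrist");p=pink(im);print(p[1],fit("wrist",p[0],C))
E
```

```text
3.0 [0.50602196 0.21718082 0.09782894] [-3.14149661e+00 -1.16832858e-03 -3.14003512e+00]
[ 214  161   82   92 2480] (array([0.50710147, 0.21871036]), np.float64(0.37638488389740477))
```

Emit:
drive_tool(
  increments=[
    [[0,0.001,0.025,0],[0,0.001,0.05,0],[0,0.001,0.065,0],[0,0.001,0.073,0],[0,0.001,0.073,0]],
  ],
)

```text
clock: 3.55
position: [0.5065, 0.2176, 0.0247]
orientation: [-3.141, -0.0, -3.141]
contact_force: [-0.8, 0.0, -0.0]
grip_width: 0.0921
finger_force: 0.0
```

Emit:
drive_tool(
  increments=[
    [[0,0,0,0],[0,0,0,0],[0,0,0,0],[0,0,0,0],[0,0,0,0],[0,0,0,0]],
  ],
  gripper=0.3,
)

```text
clock: 4.15
position: [0.5071, 0.2177, 0.0254]
orientation: [3.141, 0.001, -3.141]
contact_force: [-1.5, 0.9, 6.2]
grip_width: 0.0671
finger_force: 30.1
```

Emit:
drive_tool(
  increments=[
    [[0,0,0,0],[0,0,0,0],[0,0,0.005,0],[0,0,0.011,0],[0,0,0.011,0]],
  ],
  gripper=1,
)

```text
clock: 4.65
position: [0.5055, 0.217, 0.0124]
orientation: [-3.141, -0.002, -3.141]
contact_force: [-0.7, -0.3, -0.7]
grip_width: 0.0916
finger_force: 0.0
```

Emit:
drive_tool(
  increments=[
    [[0,0,0,0],[0,0,0,0],[0,0,0,0],[0,0,0,0],[0,0,0,0]],
  ],
  gripper=0.3,
)

```text
clock: 5.15
position: [0.5066, 0.2175, 0.0138]
orientation: [3.142, 0.0, -3.141]
contact_force: [1.0, -0.3, 0.2]
grip_width: 0.0699
finger_force: 29.8
```

Emit:
drive_tool(
  increments=[
    [[0,0,-0.02,0],[0,0,-0.05,0],[0,0,-0.08,0],[0,0,-0.08,0],[0,0,-0.08,0]],
  ],
)

```text
clock: 5.65
position: [0.507, 0.2175, 0.0943]
orientation: [3.141, 0.002, -3.142]
contact_force: [-0.3, -0.1, -0.9]
grip_width: 0.0701
finger_force: 29.8
```

```bash
python3 - <<'E'
from h import *
s=ctrl.state();print(s["clock"],s["position"],s["contact_force"],s["wrist_torque"],s["grip_width"],s["finger_force"])
im=ctrl.capture("wrist");i2=ctrl.capture("scene");i3=ctrl.capture("top")
z=lambda i,r,c,d,f:cv2.resize(i[r-d:r+d,c-d:c+d],(384,384),interpolation=cv2.INTER_CUBIC)
cv2.imwrite("pics/l1.png",np.hstack([cv2.resize(im[:, 60:450],(390,384)),z(i2,205,325,60,4)]))
E
```

```text
5.65 [0.50701353 0.2175087  0.09430705] [-0.31583748 -0.10316182 -0.94047064] [0.00093614 0.06158374 0.04557747] 0.07009495308908571 29.779662452147022
```

View pics/l1.png

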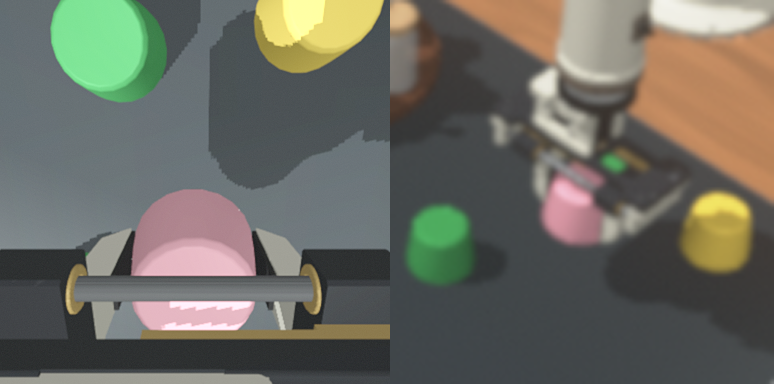

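The bowl is held and still mouth-down, in both the wrist and scene halves of the picture. The tool can only yaw, so I'll have to tip the bowl against a kerb. First I'll set it back and regrip higher, near the foot. Then I'll measure the tray and jars.

Emit:
drive_tool(
  increments=[
    [[0,0,0.03,0],[0,0,0.06,0],[0,0,0.075,0],[0,0,0.079,0],[0,0,0.0795,0],[0,0,0.0795,0]],
  ],
)

```text
clock: 6.4
position: [0.5062, 0.2175, 0.014]
orientation: [-3.141, -0.001, -3.141]
contact_force: [-0.2, 0.3, -1.0]
grip_width: 0.0699
finger_force: 29.8
```

Emit:
drive_tool(
  increments=[
    [[0,0,0,0],[0,0,-0.001,0],[0,0,-0.015,0],[0,0,-0.029,0],[0,0,-0.029,0]],
  ],
  gripper=1,
)

```text
clock: 6.9
position: [0.5086, 0.2185, 0.0461]
orientation: [3.14, 0.005, -3.141]
contact_force: [0.3, -0.2, 0.4]
grip_width: 0.0916
finger_force: 0.0
```

Emit:
drive_tool(
  increments=[
    [[0,0,0,0],[0,0,0,0],[0,0,0,0],[0,0,0,0],[0,0,0,0]],
  ],
  gripper=0.3,
)

```text
clock: 7.4
position: [0.5062, 0.2174, 0.0428]
orientation: [-3.141, -0.001, -3.141]
contact_force: [0.3, 0.8, -1.0]
grip_width: 0.0619
finger_force: 29.5
```

```bash
python3 - <<'E'
from h import *
np.set_printoptions(precision=4,suppress=True)
s=ctrl.state();print(s["clock"],s["position"],s["contact_force"],s["grip_width"],s["finger_force"])
im=ctrl.capture("top");C=cam("top");sc=ctrl.capture("scene")
for n in("jar_1","knob","honey_jar","carousel"):
    print(n,[(round(b["score"],2),b["location"]) for b in ctrl.boxes_of("top",n)])
# tray outline fit: project circle lip r=.135 at z=.038 ; overlay for check
big=cv2.resize(im[170:290,240:400],None,fx=4.6,fy=4.6,interpolation=cv2.INTER_CUBIC)
# red/brown mask
h=cv2.cvtColor(im,cv2.COLOR_BGR2HSV);m=cv2.inRange(h,(0,60,30),(20,255,255));m[:,:265]=0;m[:,350:]=0;m[:185]=0;m[265:]=0
k=cv2.findContours(m,0,1)[0];k=max(k,key=cv2.contourArea);e=cv2.fitEllipse(k);print(e,cv2.contourArea(k));print(pix2z("top",(e[0][1],e[0][0]),.03,C))
cv2.imwrite("pics/t2.png",big)
E
```

```text
7.4 [0.5062 0.2174 0.0428] [ 0.2981  0.8181 -0.993 ] 0.0618919754189943 29.531962755136192
jar_1 [(0.74, [227.9, 328.5]), (0.71, [241.6, 310.5]), (0.69, [228.3, 293.0]), (0.68, [204.4, 322.9])]
knob [(0.6, [221.7, 314.5]), (0.39, [229.5, 330.0])]
honey_jar [(0.73, [230.7, 290.1]), (0.69, [206.0, 297.4])]
carousel [(0.79, [221.7, 304.1]), (0.38, [242.3, 306.8])]
((307.96112060546875, 223.4119110107422), (62.48138427734375, 64.06474304199219), 132.76815795898438) 3143.0
[ 0.4813 -0.1984  0.03  ]
```

View pics/t2.png

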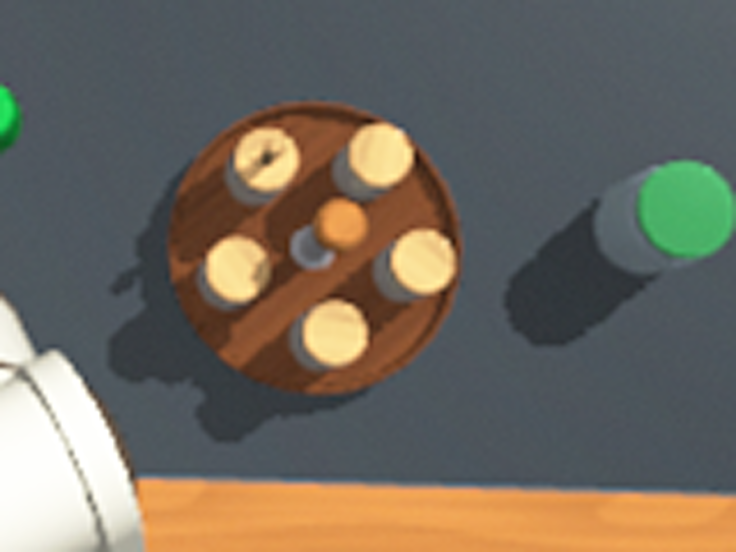

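The crop shows the tray centred near top (223,308). The knob is at (219,314) and the dipper jar lid at (205,298). The other lids are at (204,323), (227,332), (242,313) and (228,291). There is a gap between the honey jar and the jar at (228,291), facing +y.

```bash
python3 - <<'E'
from h import *
np.set_printoptions(precision=4,suppress=True)
C=cam("top");c=lambda u,v:(170+v/4.6-.4,240+u/4.6-.4)
k=pix2z("top",c(341,222),.198,C);print("knob",k)
t=pix2z("top",(223.41,307.96),.036,C);print("tray",t)
L=[(266,160),(381,155),(422,261),(334,333),(237,268)]
P=np.array([pix2z("top",c(*p),.123,C)[:2] for p in L]);print(P,P.mean(0))
for o in (t[:2],k[:2],P.mean(0)):
    d=P-o;print(np.hypot(*d.T),np.degrees(np.arctan2(d[:,1],d[:,0])))
Cs=cam("scene");sc=ctrl.boxes_of("scene","knob");print(sc[:2])
E
```

```text
knob [ 0.4838 -0.1969  0.198 ]
tray [ 0.4806 -0.1975  0.036 ]
[[ 0.5461 -0.1426]
 [ 0.5537 -0.2433]
 [ 0.4617 -0.2789]
 [ 0.3973 -0.2028]
 [ 0.4507 -0.1185]] [ 0.4819 -0.1972]
[0.0855 0.0863 0.0835 0.0835 0.0845] [  40.0111  -32.0223 -103.0614 -176.4045  110.7159]
[0.0827 0.0839 0.0849 0.0868 0.0852] [  41.1356  -33.5446 -105.1012 -176.1426  112.8985]
[0.0843 0.0853 0.0841 0.0848 0.0847] [  40.4001  -32.6868 -103.8747 -176.2241  111.6271]
[{'location': [310.8, 407.0], 'score': 0.43}, {'location': [129.4, 243.3], 'score': 0.42}]
```

Emit:
drive_tool(
  increments=[
    [[0,0,-0.03,0],[0,0,-0.06,-0.1],[-0.003,-0.025,-0.06,-0.24],[-0.006,-0.055,-0.06,-0.38],[-0.009,-0.085,-0.06,-0.52],[-0.012,-0.115,-0.06,-0.66],[-0.015,-0.145,-0.06,-0.8],[-0.018,-0.175,-0.06,-0.94],[-0.021,-0.2,-0.06,-1.08],[-0.023,-0.224,-0.06,-1.22]],
  ],
)

```text
clock: 8.75
position: [0.5297, -0.0081, 0.1033]
orientation: [-3.141, -0.0, -1.916]
contact_force: [0.4, 0.2, -0.4]
grip_width: 0.0618
finger_force: 29.5
```

Emit:
drive_tool(
  increments=[
    [[0,0,0,-0.05],[0,0,0,-0.106],[0,0,0,-0.106],[0,0,0,-0.106]],
  ],
)

```text
clock: 9.15
position: [0.5295, -0.0066, 0.1032]
orientation: [3.141, 0.0, -1.817]
contact_force: [0.5, -0.8, -1.3]
grip_width: 0.0616
finger_force: 29.5
```

```bash
cat >> h.py <<'E'
def tilt(n,mask,C,g,d,h,x0=(0,)):
    """bowl turned by th about the horizontal axis through g (height h from mouth); foot goes towards d"""
    best=[]
    d=np.array([d[0],d[1],0]);d/=np.linalg.norm(d);Z=np.array([0,0,1.])
    for th in np.radians(np.arange(-20,200,2)):
        ax=np.cos(th)*Z+np.sin(th)*d
        for hh in h:
            m=sil(n,g-ax*hh,ax,C);best.append((np.sum(m&mask)/np.sum(m|mask),round(np.degrees(th)),hh))
    return sorted(best)[-3:]
def st():
    s=ctrl.state();print(s["clock"],np.round(s["position"],4),np.round(s["orientation"],3),"F",np.round(s["contact_force"],1),"M",np.round(s["wrist_torque"],2),"w",round(s["grip_width"],4),"f",round(s["finger_force"],1),"q",np.round(s["qpos"],2))
    return s
E
python3 - <<'E'
from h import *
s=st();g=s["position"]-[0,0,.004];d=(-.242,-.97)
for n in("scene","wrist"):
    C=cam(n);im=ctrl.capture(n);p=pink(im);print(n,p[1] if p else None)
    if p: print(tilt(n,p[0],C,g,d,(.03,.035,.04,.045)))
    cv2.imwrite(f"pics/a_{n}.png",im)
E
```

```text
9.15 [ 0.5295 -0.0066  0.1032] [ 3.141  0.    -1.817] F [ 0.5 -0.8 -1.3] M [ 0.11  0.06 -0.06] w 0.0616 f 29.5 q [ 0.42  0.5  -0.57  1.96  0.38  0.79  2.53]
scene [260 170  21  24 385]
[(np.float64(0.8700696055684455), -4, 0.035), (np.float64(0.8717948717948718), 6, 0.035), (np.float64(0.8744186046511628), 2, 0.035)]
wrist [ 201  177  105  100 6310]
[(np.float64(0.5656322371468272), 2, 0.045), (np.float64(0.5708337276426612), 6, 0.045), (np.float64(0.5710000937294967), 4, 0.045)]
```

Emit:
drive_tool(
  increments=[
    [[0,0,0,0.14],[0,0,0,0.28],[0,0,0,0.42],[0,0,0,0.56],[0,0,0,0.7],[0,0,0,0.84],[0,0,0,0.98],[0,0,0,1.12],[0,0,0,1.26],[0,0,0,1.4]],
  ],
)

```text
clock: 10.25
position: [0.5296, -0.006, 0.1034]
orientation: [-3.142, 0.0, 3.062]
contact_force: [-1.4, -0.1, -0.5]
grip_width: 0.0615
finger_force: 29.5
```

Emit:
drive_tool(
  increments=[
    [[0,0,0,0.14],[0,0,0,0.28],[0,0,0,0.42],[0,0,0,0.56],[0,0,0,0.7],[0,0,0,0.84],[0,0,0,0.98],[0,0,0,1.12],[0,0,0,1.26],[0,0,0,1.4]],
  ],
)

```text
clock: 11.25
position: [0.5297, -0.0059, 0.1034]
orientation: [3.141, -0.0, 1.662]
contact_force: [-0.3, -0.1, -1.0]
grip_width: 0.062
finger_force: 29.5
```

Emit:
drive_tool(
  increments=[
    [[0,0,0.01,0.14],[0,0,0.02,0.28],[0,0,0.03,0.343],[0,0,0.034,0.343],[0,0,0.034,0.343],[0,0,0.034,0.343]],
  ],
)

```text
clock: 11.85
position: [0.5298, -0.0063, 0.0695]
orientation: [3.141, -0.0, 1.326]
contact_force: [0.7, -0.2, -0.5]
grip_width: 0.062
finger_force: 29.5
```

```bash
python3 - <<'E'
from h import *
s=st();g=s["position"]-[0,0,.004];d=np.array((-.242,-.97))
r=s["position"][:2]-[.482,-.197];print("radial",-r@d,"lat",r@[.97,-.242])
for n in("wrist","scene"):
    C=cam(n);im=ctrl.capture(n);p=pink(im);print(n,p[1] if p else None)
    if p: print(tilt(n,p[0],C,g,d,(.035,.04)))
    if n=="wrist":cv2.imwrite("pics/w3.png",im)
E
```

```text
11.85 [ 0.5298 -0.0063  0.0695] [ 3.141 -0.     1.326] F [ 0.7 -0.2 -0.5] M [-0.14  0.05 -0.03] w 0.062 f 29.5 q [-0.16  0.49  0.15  1.99 -0.11  0.67 -0.18]
radial 0.19657871912200126 lat 0.00025472240339548626
wrist [ 200  177  107   99 4282]
[(np.float64(0.3687223523289097), 2, 0.04), (np.float64(0.37231712658782307), 0, 0.04), (np.float64(0.37537697356750044), -2, 0.04)]
scene [260 177  21  24 373]
[(np.float64(0.861904761904762), -4, 0.035), (np.float64(0.8666666666666667), 2, 0.035), (np.float64(0.8705035971223022), 4, 0.035)]
```

View pics/w3.png

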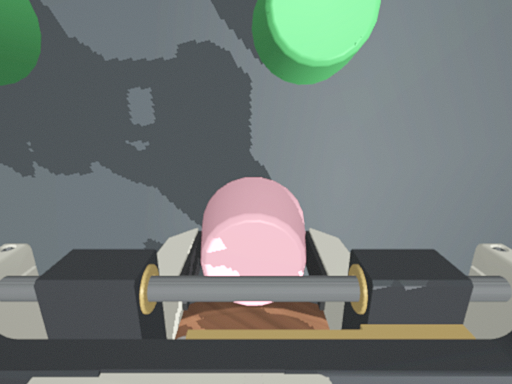

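The wrist view shows the bowl held mouth-down, with its foot centred near (250,253) and the tray edge just behind it. Next I'll nudge the rim against the tray lip.

Emit:
drive_tool(
  increments=[
    [[-0.01,0,0,0],[-0.018,0,0,0],[-0.023,0,0,0],[-0.026,0,0,0],[-0.028,0,0,0],[-0.028,0,0,0]],
  ],
)

```text
clock: 12.55
position: [0.523, -0.0334, 0.0693]
orientation: [3.141, -0.001, 1.325]
contact_force: [1.4, 0.8, -0.6]
grip_width: 0.0618
finger_force: 29.5
```

Emit:
drive_tool(
  increments=[
    [[-0.003,0,-0.001,0],[-0.006,0,-0.003,0],[-0.009,0,-0.006,0],[-0.012,0,-0.008,0],[-0.015,0,-0.009,0],[-0.018,0,-0.01,0]],
  ],
)

```text
clock: 13.15
position: [0.5213, -0.0474, 0.0809]
orientation: [3.137, -0.005, 1.328]
contact_force: [1.5, 9.6, 8.9]
grip_width: 0.0616
finger_force: 30.3
```

```bash
cat >> h.py <<'E'
def pinkhull(im):
    h=cv2.cvtColor(im,cv2.COLOR_BGR2HSV);m=cv2.inRange(h,(150,40,60),(179,255,255))
    n,l,s,c=cv2.connectedComponentsWithStats(m);P=np.column_stack(np.nonzero(np.isin(l,[i for i in range(1,n) if s[i,4]>60])))[:,::-1]
    o=np.zeros_like(m);cv2.fillConvexPoly(o,cv2.convexHull(P.astype(np.int32)),1);return o>0
def look(name,d=(-.242,-.97),h=(.035,.039,.043)):
    s=st();d=np.array(d);g=s["position"]-[0,0,.004];r=s["position"][:2]-[.482,-.197];print("radial",-r@d,"Fin",s["contact_force"][:2]@d)
    C=cam("wrist");im=ctrl.capture("wrist");print(tilt("wrist",pinkhull(im),C,g,d,h))
    if name:
        i2=ctrl.capture("scene");r,c=map(int,proj("scene",g))
        z=cv2.resize(i2[max(0,r-45):r+45,c-45:c+45],(384,384),interpolation=cv2.INTER_CUBIC)
        cv2.imwrite(f"pics/{name}.png",np.hstack([im[:,60:450],z]))
E
python3 -c "
from h import *
look('p1')"
```

```text
13.15 [ 0.5213 -0.0474  0.0809] [ 3.137 -0.005  1.328] F [1.5 9.6 8.9] M [ 2.26 -0.52  0.01] w 0.0616 f 30.3 q [-0.08  0.46  0.15  2.   -0.12  0.68 -0.1 ]
radial 0.1546419823207475 Fin -9.653747850754238
[(np.float64(0.9003739094308267), 56, 0.039), (np.float64(0.9006237006237007), 58, 0.039), (np.float64(0.9065374098931146), 54, 0.039)]
```

View pics/p1.png

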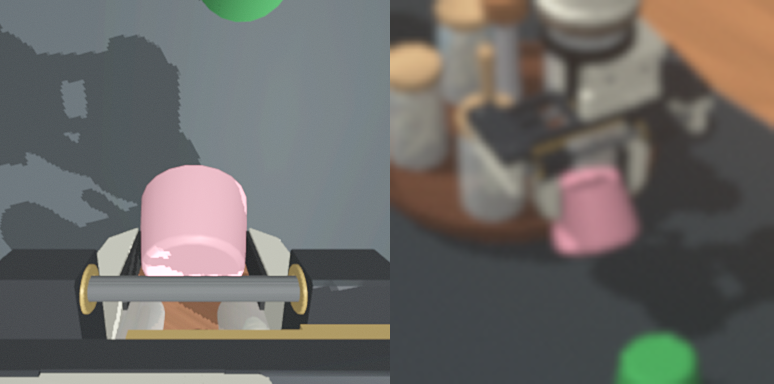

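The scene half shows the bowl starting to tip, foot towards the tray. Forces are moderate, about 10 N, so I'll continue along the arc.

Emit:
drive_tool(
  increments=[
    [[-0.004,0,-0.001,0],[-0.008,0,-0.002,0],[-0.012,0,-0.003,0],[-0.016,0,-0.004,0],[-0.019,0,-0.004,0],[-0.019,0,-0.004,0]],
  ],
)

```text
clock: 13.85
position: [0.5193, -0.0677, 0.0872]
orientation: [3.132, -0.004, 1.327]
contact_force: [1.5, 6.8, 19.9]
grip_width: 0.062
finger_force: 31.5
```

```bash
cat >> h.py <<'E'
def tilt(n,mask,C,g,d,h,x0=(0,),rows=272):
    best=[];d=np.array([d[0],d[1],0]);d/=np.linalg.norm(d);Z=np.array([0,0,1.])
    for th in np.radians(np.arange(-20,200,3)):
        ax=np.cos(th)*Z+np.sin(th)*d
        for hh in h:
            m=sil(n,g-ax*hh,ax,C)[:rows];k=mask[:rows];best.append((round(np.sum(m&k)/np.sum(m|k),3),round(np.degrees(th)),hh))
    return sorted(best)[-4:]
E
python3 -c "
from h import *
look('p2')"
```

```text
13.85 [ 0.5193 -0.0677  0.0872] [ 3.132 -0.004  1.327] F [ 1.5  6.8 19.9] M [ 1.51 -0.46 -0.02] w 0.062 f 31.5 q [-0.05  0.45  0.16  2.01 -0.11  0.68 -0.06]
radial 0.13441984811478996 Fin -6.918482748490815
[(np.float64(0.961), 55, 0.039), (np.float64(0.962), 58, 0.039), (np.float64(0.964), 40, 0.035), (np.float64(0.966), 43, 0.035)]
```

View pics/p2.png

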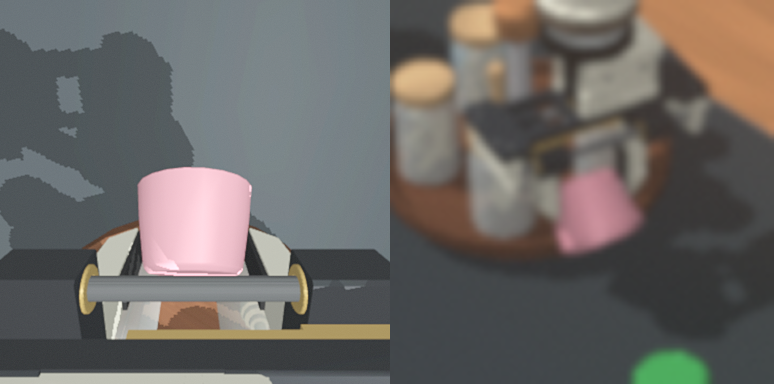

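At about 43° the foot tips towards the tray, in the gap between the jars. That is past the neutral point, so I'll back away and finish the tipping by pressing and dragging on the slate.

Emit:
drive_tool(
  increments=[
    [[0,0,-0.015,0],[0.01,0,-0.025,0],[0.03,0,-0.025,0],[0.055,0,-0.025,0],[0.08,0,-0.015,0],[0.08,0,0.005,0],[0.08,0,0.02,0],[0.08,0,0.028,0],[0.08,0,0.028,0]],
  ],
)

```text
clock: 14.85
position: [0.5341, 0.0092, 0.0564]
orientation: [3.141, -0.001, 1.326]
contact_force: [-2.6, 1.6, 12.9]
grip_width: 0.0622
finger_force: 29.5
```

```bash
python3 -c "
from h import *
look('')"
```

```text
14.85 [0.5341 0.0092 0.0564] [ 3.141e+00 -1.000e-03  1.326e+00] F [-2.6  1.6 12.9] M [ 0.27  0.9  -0.02] w 0.0622 f 29.5 q [-0.18  0.52  0.14  1.98 -0.11  0.64 -0.21]
radial 0.21265868549882713 Fin -0.8841095298879031
[(np.float64(0.974), 52, 0.039), (np.float64(0.975), 43, 0.039), (np.float64(0.976), 46, 0.039), (np.float64(0.977), 49, 0.039)]
```

Emit:
drive_tool(
  increments=[
    [[-0.004,0,0.0005,0],[-0.008,0,0.001,0],[-0.012,0,0.002,0],[-0.016,0,0.003,0],[-0.02,0,0.0045,0],[-0.024,0,0.0065,0],[-0.027,0,0.008,0]],
  ],
)

```text
clock: 15.6
position: [0.5275, -0.0196, 0.0486]
orientation: [3.14, 0.001, 1.324]
contact_force: [-2.3, -3.1, 10.8]
grip_width: 0.0618
finger_force: 29.9
```

```bash
python3 -c "
from h import *
look('')"
```

```text
15.6 [ 0.5275 -0.0196  0.0486] [3.140e+00 1.000e-03 1.324e+00] F [-2.3 -3.1 10.8] M [-0.58  0.57  0.  ] w 0.0618 f 29.9 q [-0.13  0.53  0.14  2.   -0.12  0.62 -0.16]
radial 0.1830750349139309 Fin 3.576955176163729
[(np.float64(0.96), 58, 0.035), (np.float64(0.96), 70, 0.039), (np.float64(0.973), 76, 0.043), (np.float64(0.978), 67, 0.039)]
```

Emit:
drive_tool(
  increments=[
    [[-0.003,0,0.003,0],[-0.006,0,0.006,0],[-0.009,0,0.009,0],[-0.011,0,0.012,0],[-0.012,0,0.015,0],[-0.012,0,0.017,0]],
  ],
)

```text
clock: 16.25
position: [0.5282, -0.0324, 0.0352]
orientation: [3.133, -0.0, 1.323]
contact_force: [-8.3, -6.2, 45.1]
grip_width: 0.0614
finger_force: 30.2
```

```bash
python3 -c "
from h import *
look('')"
```

```text
16.25 [ 0.5282 -0.0324  0.0352] [ 3.133 -0.     1.323] F [-8.3 -6.2 45.1] M [-1.05  1.93  0.12] w 0.0614 f 30.2 q [-0.1   0.55  0.13  2.01 -0.12  0.58 -0.13]
radial 0.17082866397564064 Fin 7.994669290644072
[(np.float64(0.948), 100, 0.043), (np.float64(0.96), 91, 0.043), (np.float64(0.965), 97, 0.043), (np.float64(0.972), 94, 0.043)]
```

The bowl is now on its side, at about 97°. I'll lift it and push the lower foot edge against the lip to get past the next neutral point.

Emit:
drive_tool(
  increments=[
    [[0,0,-0.01,0],[0,0,-0.026,0],[-0.008,0,-0.028,0],[-0.018,0,-0.028,0],[-0.024,0,-0.028,0],[-0.027,0,-0.028,0]],
  ],
)

```text
clock: 16.9
position: [0.516, -0.0574, 0.0573]
orientation: [-3.14, 0.001, 1.323]
contact_force: [-0.6, 2.2, 0.5]
grip_width: 0.0613
finger_force: 29.4
```

```bash
python3 -c "
from h import *
look('',h=(.039,.043,.047))"
```

```text
16.9 [ 0.516  -0.0574  0.0573] [-3.140e+00  1.000e-03  1.323e+00] F [-0.6  2.2  0.5] M [ 0.4   0.08 -0.1 ] w 0.0613 f 29.4 q [-0.06  0.5   0.14  2.02 -0.11  0.63 -0.09]
radial 0.1436943722278677 Fin -1.9949501768471825
[(np.float64(0.947), 100, 0.043), (np.float64(0.962), 91, 0.043), (np.float64(0.965), 97, 0.043), (np.float64(0.974), 94, 0.043)]
```

Emit:
drive_tool(
  increments=[
    [[-0.001,0,-0.002,0],[-0.003,0,-0.003,0],[-0.005,0,-0.004,0],[-0.007,0,-0.005,0],[-0.009,0,-0.006,0],[-0.009,0,-0.006,0]],
  ],
)

```text
clock: 17.55
position: [0.5154, -0.0631, 0.0644]
orientation: [3.141, -0.002, 1.326]
contact_force: [-0.3, 5.9, 0.1]
grip_width: 0.061
finger_force: 29.2
```

```bash
python3 -c "
from h import *
look('',h=(.039,.043,.047))"
```

```text
17.55 [ 0.5154 -0.0631  0.0644] [ 3.141e+00 -2.000e-03  1.326e+00] F [-0.3  5.9  0.1] M [ 1.19 -0.11 -0.11] w 0.061 f 29.2 q [-0.04  0.49  0.14  2.02 -0.11  0.64 -0.07]
radial 0.1379518962000992 Fin -5.635441628413705
[(np.float64(0.954), 109, 0.043), (np.float64(0.966), 106, 0.043), (np.float64(0.967), 100, 0.043), (np.float64(0.972), 103, 0.043)]
```

Emit:
drive_tool(
  increments=[
    [[0.005,0,-0.01,0],[0.02,0,-0.015,0],[0.045,0,-0.01,0],[0.07,0,0.005,0],[0.087,0,0.015,0],[0.087,0,0.025,0],[0.087,0,0.03,0],[0.087,0,0.031,0],[0.087,0,0.031,0]],
  ],
)

```text
clock: 18.5
position: [0.5361, 0.0201, 0.0352]
orientation: [-3.141, -0.001, 1.324]
contact_force: [-5.5, 6.1, 19.8]
grip_width: 0.0609
finger_force: 29.3
```

```bash
python3 -c "
from h import *
look('',h=(.039,.043,.047))"
```

```text
18.5 [0.5361 0.0201 0.0352] [-3.141e+00 -1.000e-03  1.324e+00] F [-5.5  6.1 19.8] M [1.28 1.56 0.05] w 0.0609 f 29.3 q [-0.19  0.56  0.12  1.98 -0.12  0.61 -0.23]
radial 0.22363756281555466 Fin -4.572946389938943
[(np.float64(0.96), 97, 0.043), (np.float64(0.962), 106, 0.043), (np.float64(0.971), 100, 0.043), (np.float64(0.972), 103, 0.043)]
```

Emit:
drive_tool(
  increments=[
    [[-0.003,0,0.0005,0],[-0.006,0,0.001,0],[-0.009,0,0.001,0],[-0.012,0,0.0015,0],[-0.014,0,0.002,0],[-0.014,0,0.002,0]],
  ],
)

```text
clock: 19.15
position: [0.5329, 0.004, 0.0324]
orientation: [3.141, 0.0, 1.322]
contact_force: [-2.6, 1.6, 10.3]
grip_width: 0.0602
finger_force: 29.3
```

```bash
python3 -c "
from h import *
look('',h=(.039,.043,.047))"
```

```text
19.15 [0.5329 0.004  0.0324] [3.141 0.    1.322] F [-2.6  1.6 10.3] M [0.36 0.66 0.05] w 0.0602 f 29.3 q [-0.16  0.56  0.12  1.99 -0.12  0.59 -0.2 ]
radial 0.20733564641832436 Fin -0.8973116311161177
[(np.float64(0.938), 112, 0.047), (np.float64(0.948), 121, 0.047), (np.float64(0.951), 115, 0.047), (np.float64(0.956), 118, 0.047)]
```

Emit:
drive_tool(
  increments=[
    [[-0.003,0,0.001,0],[-0.006,0,0.0025,0],[-0.008,0,0.004,0],[-0.01,0,0.006,0],[-0.012,0,0.0075,0],[-0.013,0,0.0085,0]],
  ],
)

```text
clock: 19.8
position: [0.5297, -0.0117, 0.0244]
orientation: [3.14, 0.003, 1.32]
contact_force: [-5.3, -6.2, 17.8]
grip_width: 0.0591
finger_force: 29.4
```

```bash
python3 -c "
from h import *
look('',h=(.039,.043,.047))"
```

```text
19.8 [ 0.5297 -0.0117  0.0244] [3.14e+00 3.00e-03 1.32e+00] F [-5.3 -6.2 17.8] M [-1.14  1.13  0.07] w 0.0591 f 29.4 q [-0.13  0.57  0.12  2.   -0.12  0.57 -0.18]
radial 0.19129582621480723 Fin 7.262496715752708
[(np.float64(0.919), 124, 0.047), (np.float64(0.935), 127, 0.047), (np.float64(0.936), 133, 0.047), (np.float64(0.941), 130, 0.047)]
```

Emit:
drive_tool(
  increments=[
    [[-0.004,0,0,0],[-0.007,0,0.0005,0],[-0.009,0,0.0015,0],[-0.011,0,0.0025,0],[-0.012,0,0.0035,0],[-0.012,0,0.004,0]],
  ],
)

```text
clock: 20.45
position: [0.5273, -0.0208, 0.0192]
orientation: [3.14, 0.002, 1.322]
contact_force: [-1.3, -3.4, 7.8]
grip_width: 0.0568
finger_force: 27.5
```

```bash
python3 -c "
from h import *
look('q1',h=(.039,.043,.047))
g=ctrl.state()['position']-[0,0,.004];C=cam('scene');im=ctrl.capture('scene');print(tilt('scene',pink(im)[0],C,g,(-.242,-.97),(.039,.043,.047),rows=384))"
```

```text
20.45 [ 0.5273 -0.0208  0.0192] [3.140e+00 2.000e-03 1.322e+00] F [-1.3 -3.4  7.8] M [-0.68  0.08 -0.03] w 0.0568 f 27.5 q [-0.11  0.58  0.12  2.01 -0.12  0.56 -0.16]
radial 0.18183800167155117 Fin 3.668173873322783
[(np.float64(0.919), 136, 0.047), (np.float64(0.923), 127, 0.047), (np.float64(0.928), 133, 0.047), (np.float64(0.93), 130, 0.047)]
[(np.float64(0.783), 136, 0.047), (np.float64(0.788), 133, 0.043), (np.float64(0.79), 130, 0.047), (np.float64(0.797), 133, 0.047)]
```

View pics/q1.png

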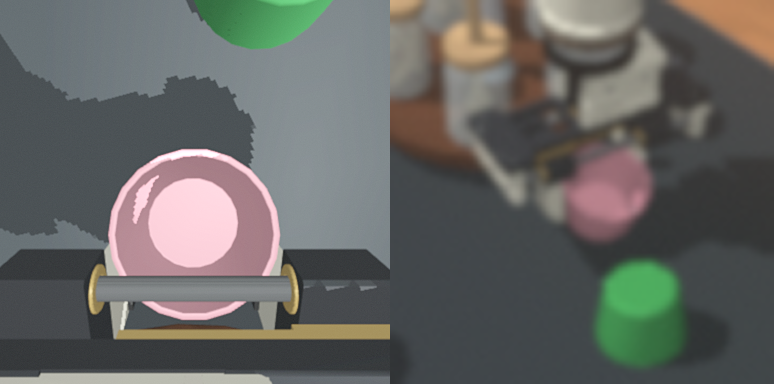

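The bowl's mouth now faces up, with the whole inside visible and the rim centred at (235,195). It is about 17° from upright with the foot edge on the slate, so I'll release it and let it settle.

Emit:
drive_tool(
  increments=[
    [[0,0,0,0],[0,0,0,0],[0,0,0,0],[0,0,0,0],[0,0,0,0]],
  ],
  gripper=1,
)

```text
clock: 21.1
position: [0.5264, -0.018, 0.0185]
orientation: [-3.141, 0.0, 1.325]
contact_force: [0.0, 0.0, 0.4]
grip_width: 0.09
finger_force: 0.0
```

```bash
python3 - <<'E'
from h import *
s=st();im=ctrl.capture("wrist");C=cam("wrist");M=pinkhull(im);r,c=np.nonzero(M);print(r.min(),r.max(),c.min(),c.max())
print("up",fit("wrist",M,C,(0,0,-1),.052,tuple(s["position"][:2])),"down",fit("wrist",M,C,(0,0,1),0,tuple(s["position"][:2])))
i2=ctrl.capture("scene");C=cam("scene");m=pinkhull(i2);r,c=np.nonzero(m);print(r.min(),r.max(),c.min(),c.max())
print("up",fit("scene",m,C,(0,0,-1),.052,tuple(s["position"][:2])))
E
```

```text
21.1 [ 0.5264 -0.018   0.0185] [-3.141  0.     1.325] F [0.  0.  0.4] M [-0.14  0.04 -0.04] w 0.09 f 0.0 q [-0.11  0.58  0.12  2.01 -0.12  0.56 -0.16]
173 328 169 330
up (array([ 0.52802681, -0.00254808]), np.float64(0.9826601599003219)) down (array([ 0.52564891, -0.01136725]), np.float64(0.8344772967265047))
182 204 261 281
up (array([ 0.5260946 , -0.00251647]), np.float64(0.9585365853658536))
```

The bowl stands mouth-up at (0.527, -0.003), with fit IoU 0.98 in the wrist view and 0.96 in the scene view. I'll lift clear and go over the knob, pre-turning the wrist.

Emit:
drive_tool(
  increments=[
    [[0,0,-0.03,0],[0,0,-0.07,0],[0,0,-0.115,0],[0,0,-0.16,0.05],[0,0,-0.2,0.15],[-0.02,0,-0.23,0.28],[-0.06,0,-0.23,0.42],[-0.1,0,-0.23,0.56],[-0.14,0,-0.23,0.7],[-0.184,0,-0.23,0.84]],
  ],
)

```text
clock: 22.2
position: [0.4815, -0.1973, 0.249]
orientation: [-3.142, -0.001, 0.481]
contact_force: [0.1, -0.4, 0.3]
grip_width: 0.0913
finger_force: 0.0
```

Emit:
drive_tool(
  increments=[
    [[0,0,0,0.1],[0,0,0,0.16],[0,0,0,0.16],[0,0,0,0.16]],
  ],
)

```text
clock: 22.6
position: [0.4819, -0.1962, 0.2486]
orientation: [-3.141, 0.0, 0.327]
contact_force: [-0.0, 0.3, -0.3]
grip_width: 0.0917
finger_force: 0.0
```

```bash
python3 - <<'E'
from h import *
np.set_printoptions(precision=4,suppress=True)
s=st();im=ctrl.capture("wrist");C=cam("wrist");np.save("wk.npy",im)
for n in("knob","honey_jar","jar_1"):
    b=ctrl.boxes_of("wrist",n);print(n,[(round(x["score"],2),np.round(x["location"]),pix2z("wrist",x["location"],.198 if n=="knob" else .123,C)[:2]) for x in b])
i2=ctrl.capture("scene");Cs=cam("scene");print("bowl",fit("scene",pinkhull(i2),Cs,(0,0,-1),.052,(.526,-.003)))
for n in("knob","honey_jar"):
    b=ctrl.boxes_of("scene",n);print(n,[(round(x["score"],2),np.round(x["location"]),pix2z("scene",x["location"],.198 if n=="knob" else .123,Cs)[:2]) for x in b])
print(proj("scene",(.482,-.197,.18)))
E
```

```text
22.6 [ 0.4819 -0.1962  0.2486] [-3.141  0.     0.327] F [-0.   0.3 -0.3] M [-0.09  0.17 -0.02] w 0.0917 f 0.0 q [-0.04  0.24  0.44  1.89 -0.12  1.04 -0.8 ]
knob [(0.91, array([212., 254.]), array([ 0.4871, -0.1944]))]
honey_jar [(0.6, array([107., 221.]), array([ 0.5458, -0.1431]))]
jar_1 [(0.92, array([219., 315.]), array([ 0.4719, -0.2653])), (0.92, array([132., 320.]), array([ 0.5536, -0.2361])), (0.78, array([253., 236.]), array([ 0.4091, -0.2012])), (0.73, array([188., 176.]), array([ 0.458 , -0.1241]))]
bowl (array([ 0.526 , -0.0033]), np.float64(0.8930957683741648))
knob []
honey_jar [(0.95, array([163., 241.]), array([ 0.5685, -0.1161]))]
(np.float64(130.59578490283653), np.float64(243.86276411522974))
```

```bash
python3 - <<'E'
from h import *
np.set_printoptions(precision=4,suppress=True)
im=np.load("wk.npy");C=cam("wrist");h=cv2.cvtColor(im,cv2.COLOR_BGR2HSV)
print(h[212,254],h[190:240:8,254].tolist())
for z in(.18,.19):print(pix2z("wrist",(212,254),z,C))
m=cv2.inRange(h,(6,120,90),(16,255,255));n,l,s,c=cv2.connectedComponentsWithStats(m)
for i in range(1,n):
    if s[i,4]>150:print(s[i],c[i][::-1],pix2z("wrist",c[i][::-1],.185,C))
# tray centre from scene/top detections at known heights
E
```

```text
[ 16 107 225] [[14, 117, 181], [15, 105, 226], [15, 107, 222], [15, 104, 228], [15, 117, 185], [14, 118, 162], [14, 116, 163]]
[ 0.4804 -0.1972  0.18  ]
[ 0.4842 -0.1959  0.19  ]
[  148    54   204   207 14031] [148.7542 249.708 ] [ 0.5281 -0.1777  0.185 ]
[342 124  18  88 268] [169.6716 353.6754] [ 0.538  -0.2559  0.185 ]
[  0 233  63  16 293] [241.2389  26.3959] [ 0.3995 -0.0306  0.185 ]
```

Emit:
drive_tool(
  increments=[
    [[0,0,0.02,0],[0,0,0.04,0],[0,0,0.055,0],[0,0,0.068,0],[0,0,0.076,0],[0,0,0.076,0]],
  ],
)

```text
clock: 23.55
position: [0.4812, -0.1964, 0.1717]
orientation: [-3.141, 0.002, 0.325]
contact_force: [0.1, 0.7, 0.2]
grip_width: 0.0919
finger_force: 0.0
```

Emit:
drive_tool(
  increments=[
    [[0,0,0,0],[0,0,0,0],[0,0,0,0],[0,0,0,0],[0,0,0,0],[0,0,0,0],[0,0,0,0]],
  ],
  gripper=0.2,
)

```text
clock: 24.25
position: [0.482, -0.1968, 0.1728]
orientation: [3.141, -0.0, 0.325]
contact_force: [0.3, 0.7, 0.5]
grip_width: 0.0413
finger_force: 30.0
```

The knob is gripped at 41 mm, with the honey jar still at about 40°. I'll turn it smoothly counter-clockwise, about 2.44 rad in all.

Emit:
drive_tool(
  increments=[
    [[0,0,0,-0.01],[0,0,0,-0.03],[0,0,0,-0.06],[0,0,0,-0.1],[0,0,0,-0.15],[0,0,0,-0.2],[0,0,0,-0.26],[0,0,0,-0.32],[0,0,0,-0.38],[0,0,0,-0.44]],
  ],
)

```text
clock: 25.25
position: [0.4818, -0.1965, 0.1728]
orientation: [-3.141, -0.0, 0.769]
contact_force: [0.3, 0.2, 0.8]
grip_width: 0.0412
finger_force: 30.0
```

Emit:
drive_tool(
  increments=[
    [[0,0,0,-0.06],[0,0,0,-0.12],[0,0,0,-0.18],[0,0,0,-0.24],[0,0,0,-0.3],[0,0,0,-0.36],[0,0,0,-0.42],[0,0,0,-0.48],[0,0,0,-0.54],[0,0,0,-0.6]],
  ],
)

```text
clock: 26.25
position: [0.4814, -0.1963, 0.1727]
orientation: [-3.14, -0.001, 1.369]
contact_force: [-1.6, 0.6, 2.6]
grip_width: 0.0413
finger_force: 30.0
```

Emit:
drive_tool(
  increments=[
    [[0,0,0,-0.06],[0,0,0,-0.12],[0,0,0,-0.18],[0,0,0,-0.24],[0,0,0,-0.3],[0,0,0,-0.36],[0,0,0,-0.42],[0,0,0,-0.48],[0,0,0,-0.54],[0,0,0,-0.6]],
  ],
)

```text
clock: 27.25
position: [0.4809, -0.1963, 0.1728]
orientation: [-3.14, -0.002, 1.969]
contact_force: [-3.8, 2.2, 3.6]
grip_width: 0.041
finger_force: 30.0
```

Emit:
drive_tool(
  increments=[
    [[0,0,0,-0.06],[0,0,0,-0.12],[0,0,0,-0.18],[0,0,0,-0.24],[0,0,0,-0.3],[0,0,0,-0.35],[0,0,0,-0.39],[0,0,0,-0.42],[0,0,0,-0.44],[0,0,0,-0.45]],
  ],
)

```text
clock: 28.25
position: [0.4806, -0.1965, 0.1727]
orientation: [-3.141, -0.002, 2.416]
contact_force: [-4.8, 1.8, 5.9]
grip_width: 0.0413
finger_force: 30.0
```

Emit:
drive_tool(
  increments=[
    [[0,0,0,-0.01],[0,0,0,-0.03],[0,0,0,-0.06],[0,0,0,-0.1],[0,0,0,-0.14],[0,0,0,-0.18],[0,0,0,-0.21],[0,0,0,-0.23],[0,0,0,-0.24],[0,0,0,-0.24]],
  ],
)

```text
clock: 29.25
position: [0.4805, -0.1967, 0.1727]
orientation: [-3.141, -0.003, 2.656]
contact_force: [-4.9, -0.2, 5.7]
grip_width: 0.0413
finger_force: 30.0
```

```bash
python3 - <<'E'
from h import *
np.set_printoptions(precision=4,suppress=True)
s=st();o=np.array([.482,-.197])
for n in("top","scene","wrist"):
    im=ctrl.capture(n);C=cam(n);cv2.imwrite(f"pics/end_{n}.png",im)
    for k in("jar_1","honey_jar"):
        for x in ctrl.boxes_of(n,k):
            q=pix2z(n,x["location"],.11 if k=="jar_1" else .12,C)[:2]-o
            print(n,k,round(x["score"],2),np.round(x["location"]),np.hypot(*q).round(3),np.degrees(np.arctan2(q[1],q[0])).round(1))
    if n!="wrist":
        print("bowl",fit(n,pinkhull(im),C,(0,0,-1),.052,(.526,-.003)) if n=="scene" else "")
    print(n,"expected honey pixel lid/dipper",proj(n,(.397,-.197,.123),C),proj(n,(.397,-.197,.19),C))
E
```

```text
29.25 [ 0.4805 -0.1967  0.1727] [-3.141 -0.003  2.656] F [-4.9 -0.2  5.7] M [ 0.1   1.02 -0.04] w 0.0413 f 30.0 q [ 0.36  0.32 -0.03  1.95  0.01  0.88  1.41]
top jar_1 0.44 [226. 290.] 0.085 105.4
top honey_jar 0.65 [244. 305.] 0.098 166.4
bowl 
top expected honey pixel lid/dipper (np.float64(242.01021988500818), np.float64(310.7482488961317)) (np.float64(240.8666388169409), np.float64(313.3312858000162))
scene jar_1 0.91 [160. 264.] 0.112 88.6
scene jar_1 0.66 [142. 239.] 0.033 -89.5
scene jar_1 0.6 [154. 224.] 0.089 -9.3
scene jar_1 0.58 [167. 240.] 0.122 42.3
scene honey_jar 0.71 [137. 262.] 0.081 171.0
bowl (array([ 0.526 , -0.0033]), np.float64(0.8891352549889135))
scene expected honey pixel lid/dipper (np.float64(134.2962309331032), np.float64(261.2191198991257)) (np.float64(119.45513386198256), np.float64(261.07433769508486))
wrist jar_1 0.93 [213. 153.] 0.078 -119.3
wrist jar_1 0.9 [316. 232.] 0.097 -38.8
wrist jar_1 0.81 [226. 332.] 0.063 54.1
wrist jar_1 0.8 [143. 340.] 0.084 104.1
wrist honey_jar 0.9 [109. 208.] 0.085 173.0
wrist expected honey pixel lid/dipper (np.float64(116.80810792497212), np.float64(192.87350507452777)) (np.float64(125.46141573511726), np.float64(162.43116246108136))
```

Emit:
drive_tool(
  increments=[
    [[0,0,0,-0.01],[0,0,0,-0.03],[0,0,0,-0.055],[0,0,0,-0.08],[0,0,0,-0.098],[0,0,0,-0.106],[0,0,0,-0.108],[0,0,0,-0.108],[0,0,0,-0.108]],
  ],
)

```text
clock: 30.6
position: [0.4805, -0.1967, 0.1727]
orientation: [-3.141, -0.003, 2.763]
contact_force: [-5.4, -0.4, 6.0]
grip_width: 0.0412
finger_force: 30.0
```

```bash
cat > ang.py <<'E'
from h import *
from scipy.optimize import minimize
def lids(n,im,C,th0,rows=384):
    h=cv2.cvtColor(im,cv2.COLOR_BGR2HSV);M=cv2.inRange(h,(10,40,150),(28,150,255))>0
    def disc(p,z=.123):
        a=np.linspace(0,2*np.pi,30);P=np.array([[p[0]+.027*np.cos(t),p[1]+.027*np.sin(t),z] for t in a])
        q=np.array([proj(n,x,C)[::-1] for x in P]);m=np.zeros(M.shape,np.uint8)
        cv2.fillConvexPoly(m,np.round(q*16).astype(np.int32),1,shift=4);return m>0
    ker=np.ones((3,3),np.uint8);out=[]
    for k in range(5):
        t=np.radians(th0+72*k);p0=np.array([.481,-.197])+.0845*np.array([np.cos(t),np.sin(t)])
        def f(p):
            d=disc(p);
            if d.sum()<200:return 0
            ring=cv2.dilate(d.astype(np.uint8),ker,iterations=4).astype(bool)&~d
            return -(M[d].mean()-M[ring].mean())
        r=minimize(f,p0,method="Nelder-Mead",options=dict(initial_simplex=p0+[[0,0],[.008,0],[0,.008]],xatol=2e-4))
        o=r.x-[.481,-.197];out.append((k,round(-r.fun,2),r.x.round(4),round(np.hypot(*o),4),round(float(np.degrees(np.arctan2(o[1],o[0]))%360),1)))
    return out
E
python3 - <<'E'
from ang import *
s=st();C=cam("wrist");im=ctrl.capture("wrist");np.save("we.npy",im)
for r in lids("wrist",im,C,180):print("end wrist",r)
i0=cv2.imread("pics/top0.png")
for r in lids("top",i0,cam("top"),40):print("start top",r)
T=ctrl.capture("top")
for r in lids("top",T,cam("top"),180):print("end top",r)
E
```

```text
30.6 [ 0.4805 -0.1967  0.1727] [-3.141e+00 -3.000e-03  2.763e+00] F [-5.4 -0.4  6. ] M [ 0.11  1.01 -0.02] w 0.0412 f 30.0 q [ 0.38  0.32 -0.05  1.95  0.02  0.88  1.51]
end wrist (0, np.float64(0.53), array([ 0.3961, -0.1974]), np.float64(0.0849), 180.3)
end wrist (1, np.float64(0.82), array([ 0.4548, -0.2769]), np.float64(0.084), 251.9)
end wrist (2, np.float64(0.55), array([ 0.553 , -0.2445]), np.float64(0.0862), 326.6)
end wrist (3, np.float64(0.1), array([ 0.5474, -0.1467]), np.float64(0.0833), 37.2)
end wrist (4, np.float64(0.92), array([ 0.4536, -0.1162]), np.float64(0.0853), 108.7)
start top (0, np.float64(-0.0), array([ 0.5457, -0.1427]), np.float64(0.0845), 40.0)
start top (1, np.float64(-0.0), array([ 0.4493, -0.1187]), np.float64(0.0845), 112.0)
start top (2, np.float64(-0.0), array([ 0.3967, -0.2029]), np.float64(0.0845), 184.0)
start top (3, np.float64(-0.0), array([ 0.4606, -0.279 ]), np.float64(0.0845), 256.0)
start top (4, np.float64(-0.0), array([ 0.5527, -0.2418]), np.float64(0.0845), 328.0)
end top (0, np.float64(-0.0), array([ 0.3965, -0.197 ]), np.float64(0.0845), 180.0)
end top (1, np.float64(-0.0), array([ 0.4549, -0.2774]), np.float64(0.0845), 252.0)
end top (2, np.float64(-0.0), array([ 0.5494, -0.2467]), np.float64(0.0845), 324.0)
end top (3, np.float64(-0.0), array([ 0.5494, -0.1473]), np.float64(0.0845), 36.0)
end top (4, np.float64(-0.0), array([ 0.4549, -0.1166]), np.float64(0.0845), 108.0)
```

```bash
python3 -c "
from h import *
s=st();print(abs(s['dq']).max(),ctrl.sign_off())"
```

```text
30.7 [ 0.4805 -0.1967  0.1727] [-3.141e+00 -3.000e-03  2.763e+00] F [-5.8  0.1  5.7] M [0.07 1.12 0.02] w 0.0416 f 30.0 q [ 0.38  0.32 -0.05  1.95  0.02  0.88  1.51]
the job is handed in; nothing more can be done
0.0008531979587591145 None
```

The job is handed in at 30.7 s: the pink bowl stands mouth-up on the slate, the honey jar faces the front to within about 1°, and the gripper is still holding the knob. To turn the bowl over I tipped it against the carousel's lip. It settled the last 17° or so after release, and the peak force on the tool was about 46 N, while pressing the bowl onto its side on the slate.

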